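Fit and lock plug-in modules in a docking base

ROBOT

A 7-joint arm with a two-finger parallel gripper is mounted at the origin on a cart in front of the work surface, level with it; the furniture and walls round the work are solid. World frame = base frame: x ahead of the robot, y to its left, z up, the work surface at z = 0. Lengths are in m, angles in rad, forces in N, time in s.
With the tool pointing down it reaches from about 0.425 to 0.95 m from the base axis. Payload 4.7 kg.
Tool frame: the origin (TCP) lies on the centre line of the jaws, within the pads' length; the fingertips stand robot.nose_length ahead of it and the grasp point (between the pads) lies 8 mm behind it (robot.nose_length is the distance from the TCP to the fingertips, in m); z points along the fingers, y is the line along which they close (so a half turn about z gives the same grasp; the last joint's range is limited). The gripper opens to 85 mm and grips with 20 to 120 N. Pads are 22 mm wide; open, the fingers measure 114 mm over their backs; the gripper's body (76 mm by 85 mm) begins 54 mm behind the grasp point. The pads swing forward as they close: fully open they stand 13 mm farther back than shut.
Start: joints at [1.203, 0.469, -0.049, 1.532, 0.024, 1.141, -0.082], TCP at [0.224, -0.637, 0.242] pointing down, gripper open.
Joint ranges: [-2.59, 2.59], [-0.33, 1.99], [-1.39, 1.29], [0.1, 2.45], [-1.04, 4.18], [0.21, 1.99], [-2.66, 2.66]. Speed limits (rad/s): [2.57, 2.57, 3.14, 3.14, 3.14, 3.14, 3.14].

INTERFACE

Orientations are given as [roll, pitch, yaw] about the fixed x, y, z axes, in that order (R = Rz(yaw) Ry(pitch) Rx(roll)).
In Python, from plant import robot gives the robot as it stands. Calls block until the motion is done:
- robot.goto(position, orientation): joint-space move of the TCP to a pose.
- robot.move_straight(position, vel=0.15, attitude=None, contact_N=None): straight line of the TCP; attitude=None keeps the orientation; vel is the mean speed in m/s. With contact_N (N) it stops when the force on the tool has changed by that much, and returns True; else False.
- robot.move_joints(angles): joint-space move.
- robot.grip(opening, strength=None): opening from 0.0 (shut) to 1.0 (fully open); strength is the grip in N (None keeps the last); returns when the fingers have stopped.
- robot.sleep(seconds).
- robot.inverse_kinematics(position, orientation): joint angles nearest the present ones, or None.
- robot.sense(): the state.
- robot.grab_frame(name): name is "scene" or "side" or "wrist"; returns a dict with "image" (480x640x3 uint8, red, green, blue), "range_z" (480x640 float32, m along the optical axis (not along the pixel's ray), 0 where there is no reading), "fx", "fy", "cx", "cy" (pixels), "R" (3x3) and "t" (3): a world point X has camera coordinates R X + t. Camera axes: x right, y down, z forward; pixel columns grow to the right and rows downward; lengths in m; the calibration is good to about 2 mm. The wrist camera is an equidistant fisheye: a pixel r from the principal point sees the ray r / f radians off the axis. A picture is of the moment at which its call begins.
A pose or a line that the arm cannot do raises robot.IKError and nothing moves.
- robot.close_job(): hands the job in; it is judged then, once.
The state is a dict: "t": time; "joint_pos": joint angles; "joint_velocities": joint speeds; "effort": joint torques, N m; "tcp_pos": TCP position; "tcp_rot": TCP orientation; "wrist_force": force on the tool from outside, world axes, zero at the start; "torque": the same for the moment, N m; "opening": opening from 0.0 (shut) to 1.0 (fully open); "gripper_force": force on a finger pad.
Only numpy, scipy, OpenCV 4.12 (cv2) and the standard library are available. Lean on these libraries where they do the work, as an engineer would, in place of code of your own. Each camera call takes 0.05 s, during which the arm holds its last target. There are 200 camera calls.

TASK

Switch the docking base off by pulling its lever fully over towards the robot before anything is plugged in. Then plug every module on the worktop fully home into a bay of its own, any bay, and lock each one with a lock pin pushed fully home from the front through the front bracket, the module and the rear bracket; only when all are locked, push the lever fully over to the far side again to switch the base on. Do not disturb the other things on the bench.

Things in the scene. Friction and masses are not known exactly. Their poses are not given: they have to be found in the camera images.
- bay_1 (a point): rightmost (-y) of three equal bays in a row on the docking base, a grey block fixed to the worktop, 90 (x) x 264 (y) x 32 mm high, at some yaw. The point is the centre of the bay's mouth on the block's top. Axes are the base's: x away from the robot, y along the row, z up. The bay is a rectangular hole 51 (x) x 41 (y) mm, 29 mm deep, its rim chamfered 3 mm
- bay_2 (a point): the same for the middle bay, 85 mm from bay_1 along +y. Each bay has an aluminium bracket plate in front and one behind, 46 mm wide, 10 mm thick, rising 36 mm above the mouth; their outer faces lie at base x = -42 and +42 mm, inner ones at -32 and +32. Each plate has a 17 mm square pin hole, centred on the bay, 18 mm above the mouth, running along base x
- bay_3 (a point): the same for the bay at the +y end, next to the lever, 170 mm from bay_1
- module_1_mid (a point): plug-in module, grey with a black block plug below, 92 mm high, about 160 g, upright on the worktop; may be absent. The point is its centre, 46 mm up; z up. From below: plug 48 (x) x 38 (y) x 28 mm; body 56 x 46 mm, 28 to 64 mm up; grip 44 (x) x 24 (y) mm, 64 to 92 mm up
- module_2_mid (a point): another such module, or absent: its centre. A square 18 mm bore runs along the module's x through its centre. A module fits any bay, either way round (half turn). Home, the body's shoulder rests on the block and the centre is 18 mm above the bay's mouth, the bore in line with the bracket holes
- module_3_mid (a point): another such module, or absent: its centre
- pin_1_grip (a point): lock pin, 60 g, lying flat: centre of its grey plastic grip, 50 (x) x 16 (y) x 14 mm high. +x points from grip to nose: a steel stop collar 28 mm wide from 25 to 31 mm along +x from here, then a steel shaft 14 mm in diameter with a round nose ending at 121 mm. Home, the collar meets the front bracket's front face
- pin_1_shaft (a point): point on the axis of pin_1's shaft, 73 mm along its +x from pin_1_grip; it lies at the module's centre when the pin is home. Same axes.
- pin_2_grip (a point): another lock pin, the same as pin_1: centre of its grip. There are always three pins; spare ones may stay anywhere.
- pin_2_shaft (a point): point on the axis of pin_2's shaft, 73 mm along its +x from pin_2_grip; it lies at the module's centre when the pin is home. Same axes.
- pin_3_grip (a point): another lock pin, the same as pin_1: centre of its grip. There are always three pins; spare ones may stay anywhere.
- pin_3_shaft (a point): point on the axis of pin_3's shaft, 73 mm along its +x from pin_3_grip; it lies at the module's centre when the pin is home. Same axes.
- isolator (a joint): isolator lever beside bay_3, swinging in the base's x-z plane: 0 = fully towards the robot (off), 1.0 rad = fully over to the far side (on). Stays where it is left; about 1 N at the ball moves it. Starts at 0.88 to 1.0
- isolator_tip (a point): centre of the lever's grey ball, 26 mm in diameter, at the end of a thin stem; 65 mm from the pivot, which lies at bay_3's base x, 93 mm from bay_3 along base y, 38 mm above the worktop. Ball centre at base x -31 mm (off) to +31 mm (on), 95 mm up at either end. The lever's foot is a black block 70 (x) x 50 (y) mm, top 41 mm up
- cup: bystander to be left alone: specimen cup with screw lid, 62 mm across, 61 mm high; origin at the centre of its underside
- tips: bystander to be left alone: teal pipette tip box, 86 x 118 x 62 mm; origin at the centre of its underside
- bottle: bystander to be left alone: white plastic bottle with screw cap, 60 mm across, 123 mm high; origin at the centre of its underside
- marker: bystander to be left alone: felt marker lying flat, 135 mm long, 12 mm thick; origin at the centre of its underside

How it is judged:
By the outcome, as a careful person would: the job done as asked, in the order asked, and still so for the second after the job is handed in, with the robot touching nothing.
Of module_1, module_2, module_3 only 2 to 3 are there at a start; the rules pass over those that are not, and their reading is None.
At some moment in a run one of pin_1, pin_2, pin_3 may be knocked a few centimetres aside while the robot is not near it.
Once in a run the grip may slacken for a moment while it holds something.
It also fails if it takes over 210 s, if anything falls off the work surface, if the arm or the gripper's body presses on something with over 40 N, if the wrist force passes 120 N, or if a joint passes its speed limit or range.

## Working session

There is one attempt and no reset: what is moved stays moved. The work goes in short steps, each a Python script; the robot and the scene stay as the last script left them, time stands still between calls to the robot, and variables do not carry over. Pictures are saved under pics/ and viewed, at most 14 in all, crops included, and the job is handed in when it is done.

```bash
ls; mkdir -p pics; python3 - <<'E'
from plant import robot
import cv2,numpy as np
s=robot.sense(); print(s, robot.nose_length)
ims=[]
for n in("scene","side"):
    f=robot.grab_frame(n); np.savez(f"pics/{n}0.npz",**f)
    cv2.imwrite(f"pics/{n}0.png",f["image"][...,::-1]); print(n,f["fx"],f["cx"],f["cy"],f["R"],f["t"])
E
```

```text
pics
{'t': 0.0, 'joint_pos': array([ 1.20310032,  0.46946886, -0.04857886,  1.53368207,  0.02407637,
        1.14096323, -0.08234609]), 'joint_velocities': array([-4.41002588e-05,  1.08513977e-03, -9.34382052e-04, -1.19783516e-03,
        3.17953897e-04, -1.29533217e-04, -6.35742441e-04]), 'effort': array([-2.97799006e-04, -5.10307610e+01, -4.66575113e-02, -2.37716103e+01,
        1.07421790e-02,  7.50002218e-03, -1.28869237e-05]), 'tcp_pos': array([ 0.22416419, -0.6361105 ,  0.24124786]), 'tcp_rot': array([-3.13965644e+00,  5.50832303e-05,  3.38757121e-01]), 'wrist_force': array([-0.4250736 , -0.65807609, -0.56452835]), 'torque': array([ 0.00500373,  0.008269  , -0.07060871]), 'gripper_force': 0.0, 'opening': 0.9980620420950773} 0.011
scene 557.9096076384179 317.87137732607954 239.3094745091746 [[ 0.94120877 -0.33767039 -0.01023553]
 [-0.20310404 -0.5413932  -0.81586895]
 [ 0.26995334  0.76998189 -0.57814625]] [-0.52923861  0.24725571  1.40032063]
side 535.0276072672343 314.4322128509004 246.09291594050197 [[-0.69284595 -0.72106127 -0.00592701]
 [-0.54274669  0.52688528 -0.65407792]
 [ 0.47475312 -0.44995837 -0.75640395]] [0.44230664 0.34391697 1.04192035]
```

View pics/scene0.png

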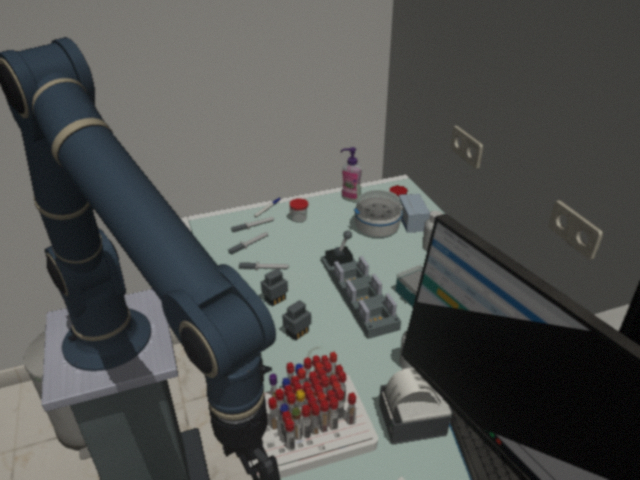

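View pics/side0.png

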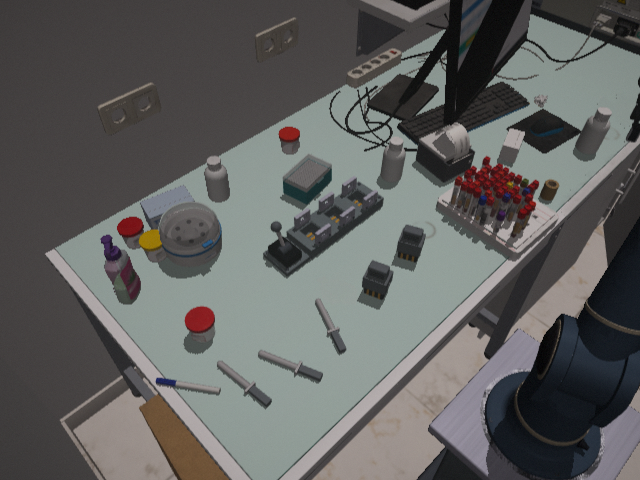

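The side view shows two modules at about (377,280) and (410,243), and pins at (330,325), (290,365) and (243,383). The base runs from (285,250) to (380,195), with the lever at (278,235). I'll build a rectified top-down map from the side depth.

```bash
cat > vis.py <<'E'
import numpy as np,cv2
def cloud(f):
    "world points (HxWx3) and valid mask"
    z=f["range_z"].astype(float); h,w=z.shape; u,v=np.meshgrid(np.arange(w),np.arange(h))
    c=np.stack([(u-f["cx"])/f["fx"]*z,(v-f["cy"])/f["fy"]*z,z],-1)
    return (c-f["t"])@f["R"], z>0
def px(f,X):
    c=np.asarray(X)@f["R"].T+f["t"]; return np.stack([f["fx"]*c[...,0]/c[...,2]+f["cx"],f["fy"]*c[...,1]/c[...,2]+f["cy"]],-1)
def ortho(f,x0,x1,y0,y1,z,s):
    "image of plane z, rows: x from x1 down to x0; cols: y from y1 (left) to y0; s px per m"
    xs=np.arange(x1,x0,-1/s); ys=np.arange(y1,y0,-1/s)
    Y,X=np.meshgrid(ys,xs); p=px(f,np.stack([X,Y,0*X+z],-1)).astype(np.float32)
    return cv2.remap(f["image"],p[...,0],p[...,1],cv2.INTER_LINEAR)
E
python3 - <<'E'
import numpy as np,cv2
from vis import *
f=dict(np.load("pics/side0.npz"))
P,m=cloud(f)
for n,(u,v) in dict(mod_a=(378,268),mod_b=(412,232),lever=(276,227),p1g=(338,342),p1n=(320,303),p2g=(307,372),p2n=(263,354),p3g=(258,396),p3n=(222,365),cup=(200,318),tips=(308,170),bot=(393,150),bot2=(216,165),marker=(187,386),tab=(250,330),b3=(305,232),b1=(368,197),rack=(490,200)).items():
    print(n,np.round(P[v,u],3))
im=ortho(f,0.15,0.95,-0.45,0.6,0.0,750)
cv2.imwrite("pics/ortho0.png",im[...,::-1])
E
```

```text
mod_a [0.435 0.    0.091]
mod_b [ 0.452 -0.137  0.091]
lever [0.674 0.088 0.105]
p1g [0.396 0.163 0.015]
p1n [0.495 0.12  0.014]
p2g [0.391 0.259 0.014]
p2n [0.488 0.296 0.01 ]
p3g [0.42  0.365 0.015]
p3n [0.526 0.375 0.013]
cup [0.623 0.351 0.059]
tips [ 0.806 -0.138  0.059]
bot [ 0.668 -0.32   0.105]
bot2 [0.931 0.065 0.121]
marker [0.54  0.454 0.008]
tab [ 0.559  0.274 -0.001]
b3 [ 0.682 -0.009  0.007]
b1 [ 0.618 -0.17   0.067]
rack [ 0.375 -0.332  0.116]
```

View pics/ortho0.png

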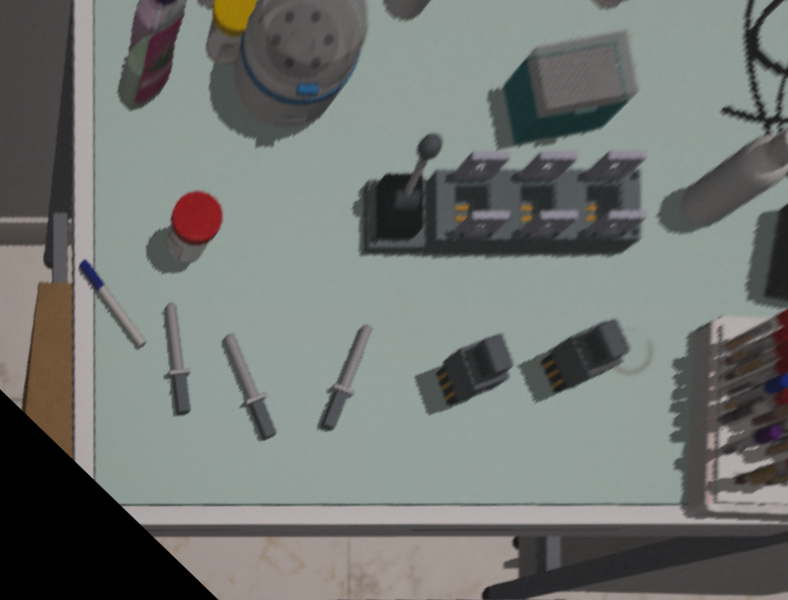

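The top-down map shows two modules, three pins left of them, and the base with yaw near 0. I'll fit poses from the depth clouds.

```bash
cat >> vis.py <<'E'
def sel(P,m,lo,hi,zlo,zhi):
    q=P[m]; return q[(q[:,0]>lo[0])&(q[:,0]<hi[0])&(q[:,1]>lo[1])&(q[:,1]<hi[1])&(q[:,2]>zlo)&(q[:,2]<zhi)]
def clusters(q,tol=0.008,nmin=15):
    from scipy.sparse.csgraph import connected_components
    from scipy.spatial import cKDTree
    if len(q)==0: return []
    n,l=connected_components(cKDTree(q[:,:2]).sparse_distance_matrix(cKDTree(q[:,:2]),tol))
    return [q[l==i] for i in range(n) if (l==i).sum()>=nmin]
def axis(q):
    "centre of the min-area rectangle, length, width, yaw of long axis"
    (c,(a,b),t)=cv2.minAreaRect((q[:,:2]*1000).astype(np.float32)); t=np.radians(t)
    if a<b: a,b,t=b,a,t+np.pi/2
    return np.array(c)/1000,a/1000,b/1000,(t+np.pi/2)%np.pi-np.pi/2
def pins(P,m,lo=(0.30,0.05),hi=(0.62,0.41),hz=0.022):
    "pins lying on the table: dicts with grip centre and yaw (grip to nose)"
    out=[]
    for q in clusters(sel(P,m,lo,hi,0.004,hz),0.008,60):
        c,L,w,_=axis(q)
        if not .12<L<.17: continue
        x=q[:,:2]; mu=x.mean(0); d=np.linalg.svd(x-mu)[2][0]
        for _ in range(3):   # axis from points off the collar
            s=(x-mu)@d; e=(x-mu)@[-d[1],d[0]]; k=abs(e)<.0085
            mu=x[k].mean(0); d=np.linalg.svd(x[k]-mu)[2][0]
        s=(x-mu)@d; e=(x-mu)@[-d[1],d[0]]; sc=s[abs(e)>.0105].mean(); lo_,hi_=s.min(),s.max()
        if sc-lo_>hi_-sc: d,lo_,hi_,sc=-d,-hi_,-lo_,-sc
        g=[lo_+.025,sc-.028,hi_-.121]
        out.append(dict(grip=mu+d*np.mean(g),yaw=np.arctan2(d[1],d[0]),L=L,est=np.round(g,4)))
    return sorted(out,key=lambda p:p["grip"][1])
E
python3 - <<'E'
import numpy as np
from vis import *
np.set_printoptions(precision=4,suppress=True)
for n in("side","scene"):
    f=dict(np.load(f"pics/{n}0.npz")); P,m=cloud(f); print(n)
    for p in pins(P,m): print("pin",p)
    for q in clusters(sel(P,m,(.35,-.25),(.55,.08),.082,.098)): print("mod",len(q),axis(q),q[:,2].mean())
    for q in clusters(sel(P,m,(.55,-.3),(.78,.07),.060,.074),.006): print("brk",len(q),axis(q),q.mean(0))
    q=sel(P,m,(.55,-.3),(.78,.2),.026,.036); print("block",len(q),axis(q),q[:,2].mean())
    for q in clusters(sel(P,m,(.6,.05),(.78,.16),.085,.125)): print("ball",len(q),q.mean(0),q.max(0),q.min(0))
    q=sel(P,m,(.55,.03),(.78,.2),.037,.045); print("foot",len(q),axis(q))
E
```

```text
side
pin {'grip': array([0.4022, 0.1595]), 'yaw': np.float64(-0.3812296230378391), 'L': 0.14524165344238282, 'est': array([-0.04  , -0.0291, -0.0407])}
pin {'grip': array([0.3895, 0.257 ]), 'yaw': np.float64(0.38598521471121106), 'L': 0.14427850341796875, 'est': array([-0.0421, -0.0299, -0.0432])}
pin {'grip': array([0.4222, 0.3629]), 'yaw': np.float64(0.11805412783580797), 'L': 0.14314593505859374, 'est': array([-0.0403, -0.031 , -0.0425])}
mod 188 (array([ 0.453 , -0.1427]), 0.04414084243774414, 0.026326200485229493, np.float64(0.43222834846925684)) 0.08993320792638305
mod 211 (array([ 0.4354, -0.0028]), 0.04475590515136719, 0.027523330688476563, np.float64(0.29677238541871986)) 0.09036977341362062
brk 147 (array([ 0.7754, -0.1369]), 0.11615251922607422, 0.024392122268676757, np.float64(-1.4137617015378292)) [ 0.7708 -0.1225  0.0625]
brk 78 (array([ 0.6926, -0.178 ]), 0.04800027847290039, 0.014733535766601562, np.float64(-1.4581403599491791)) [ 0.6915 -0.1768  0.0665]
brk 82 (array([ 0.6181, -0.178 ]), 0.046566055297851565, 0.013267954826354981, np.float64(-1.5573318670214036)) [ 0
[... 2169 characters left out ...]
0.1001]), 0.04527755355834961, 0.011642690658569335, np.float64(1.5323533301434935)) [ 0.6167 -0.1009  0.0662]
brk 75 (array([ 0.6912, -0.1826]), 0.050569881439208986, 0.01241150665283203, np.float64(1.5651516237064191)) [ 0.6907 -0.1853  0.0661]
brk 77 (array([ 0.6182, -0.184 ]), 0.05210647964477539, 0.013933351516723633, np.float64(1.5547936581207198)) [ 0.6166 -0.185   0.0663]
block 1392 (array([ 0.691 , -0.0173]), 0.4319113159179688, 0.16723428344726562, np.float64(1.5497276599371164)) 0.03116458222556299
ball 65 [0.6772 0.0739 0.1017] [0.6922 0.0871 0.114 ] [0.6671 0.0634 0.0853]
foot 196 (array([0.7061, 0.1112]), 0.20240786743164063, 0.07140352630615235, np.float64(0.5687036031375077))
```

The two fixed cameras agree in x but differ by about 6 mm in y, so the wrist camera will decide. I'll rise, swing over the bench and look from above.

```bash
cat >> vis.py <<'E'
def wcloud(f):
    z=f["range_z"].astype(float); h,w=z.shape; u,v=np.meshgrid(np.arange(w),np.arange(h))
    a=(u-f["cx"])/f["fx"]; b=(v-f["cy"])/f["fy"]; r=np.hypot(a,b); k=np.tan(np.minimum(r,1.4))/np.maximum(r,1e-9)
    c=np.stack([a*k*z,b*k*z,z],-1)
    return (c-f["t"])@f["R"], (z>0)&(r<1.2)
def wpx(f,X):
    c=np.asarray(X)@f["R"].T+f["t"]; q=np.hypot(c[...,0],c[...,1]); th=np.arctan2(q,c[...,2])/np.maximum(q,1e-9)
    return np.stack([f["fx"]*c[...,0]*th+f["cx"],f["fy"]*c[...,1]*th+f["cy"]],-1)
def look(robot,name,n="wrist"):
    f=robot.grab_frame(n); np.savez(f"pics/{name}.npz",**f); cv2.imwrite(f"pics/{name}.png",f["image"][...,::-1]); return f
E
python3 - <<'E'
import numpy as np
from vis import *
from plant import robot
np.set_printoptions(precision=4,suppress=True)
p=robot.sense()["tcp_pos"]
robot.move_straight([p[0],p[1],0.36])
robot.goto([0.55,-0.09,0.36],[np.pi,0,0]); print(robot.sense()["t"],robot.sense()["joint_pos"])
f=look(robot,"w1"); print(f["fx"],f["cx"],f["cy"],f["R"],f["t"],-f["R"].T@f["t"])
P,m=wcloud(f)
for q in clusters(sel(P,m,(.35,-.25),(.55,.08),.082,.098)): print("mod",len(q),axis(q),q[:,2].mean())
for q in clusters(sel(P,m,(.55,-.3),(.78,.07),.060,.074),.006): print("brk",len(q),axis(q),q.mean(0))
for q in clusters(sel(P,m,(.6,.05),(.78,.16),.085,.125)): print("ball",len(q),q.mean(0),q.max(0),q.min(0))
for p in pins(P,m): print(p)
E
```

```text
3.3 [ 0.498   0.2319 -0.4988  1.629   0.1144  1.31   -1.5919]
371.64829954431775 315.9210942464068 243.81187066079693 [[-0.0032 -1.      0.0009]
 [-0.9519  0.0033  0.3064]
 [-0.3064  0.0002 -0.9519]] [-0.0897  0.4485  0.66  ] [ 0.6288 -0.0913  0.491 ]
mod 724 (array([ 0.4542, -0.146 ]), 0.04380350494384765, 0.025703994750976563, np.float64(0.4084464530929035)) 0.09065634328748377
mod 716 (array([ 0.4375, -0.0063]), 0.04359153366088867, 0.02506718635559082, np.float64(0.37827207228349247)) 0.09024097630573091
brk 1068 (array([ 0.7702, -0.1427]), 0.1185114974975586, 0.02311672019958496, np.float64(-1.5337121872837605)) [ 0.7716 -0.1277  0.0617]
brk 391 (array([ 0.692 , -0.0969]), 0.04594552230834961, 0.010018019676208497, np.float64(1.5693574208579268)) [ 0.6918 -0.0961  0.0672]
brk 390 (array([ 0.6926, -0.0119]), 0.046439208984375, 0.011195990562438965, np.float64(-1.5683315946127174)) [ 0.6921 -0.0122  0.0672]
brk 361 (array([ 0.6921, -0.1812]), 0.04684798812866211, 0.010412270545959473, np.float64(1.5681050693553171)) [ 0.6922 -0.1804  0.0672]
brk 361 (array([ 0.6187, -0.0969]), 0.0
[... 176 characters left out ...]
np.float64(1.535855386976948)) [ 0.6187 -0.0118  0.0675]
brk 328 (array([ 0.6187, -0.1816]), 0.04654663467407227, 0.009363215446472168, np.float64(1.5695140147300233)) [ 0.6187 -0.1811  0.0675]
ball 402 [0.6803 0.078  0.105 ] [0.6934 0.0929 0.1114] [0.6682 0.068  0.0933]
{'grip': array([0.3999, 0.155 ]), 'yaw': np.float64(-0.37726746548819584), 'L': 0.14538285827636718, 'est': array([-0.048 , -0.0469, -0.0486])}
{'grip': array([0.3856, 0.246 ]), 'yaw': np.float64(0.3977877086856521), 'L': 0.14597030639648437, 'est': array([-0.045 , -0.0588, -0.0455])}
{'grip': array([0.4174, 0.3541]), 'yaw': np.float64(0.12729953642001307), 'L': 0.14514175415039063, 'est': array([-0.0469, -0.0626, -0.0476])}
```

View pics/w1.png

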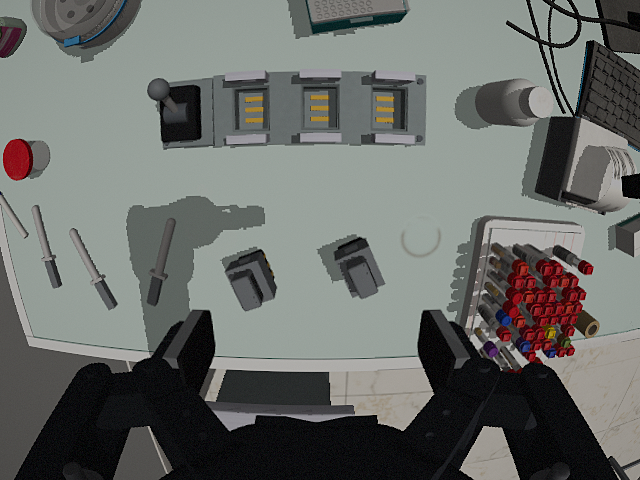

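The wrist view shows all of it: bays at (390,108), (320,108) and (250,108), the lever ball at (158,90), modules at (250,278) and (358,265), and pins at (160,262), (93,268) and (47,247). Base centre is (0.6555, -0.0963) with yaw near 0. Bracket heights and spacing match the given sizes. Now I'll pull the lever.

```bash
sed -i 's/g=\[lo_+.025,sc-.028,hi_-.121\]/g=[lo_+.025,hi_-.121]/' vis.py
python3 - <<'E'
import numpy as np
from vis import *
from plant import robot
np.set_printoptions(precision=4,suppress=True)
D=[np.pi,0,0]
robot.grip(0.0)
robot.goto([0.722,0.081,0.20],D)
print(robot.move_straight([0.722,0.081,0.097],contact_N=8,vel=.12), robot.sense()["tcp_pos"])
print(robot.move_straight([0.638,0.081,0.097],contact_N=15,vel=0.06)); s=robot.sense(); print(s["tcp_pos"],s["wrist_force"],s["t"])
robot.move_straight([s["tcp_pos"][0]+.01,0.081,0.097]); robot.move_straight([0.665,0.081,0.2])
robot.grip(1.0)
robot.goto([0.47,-0.0,0.36],D)
f=look(robot,"w2"); P,m=wcloud(f)
for q in clusters(sel(P,m,(.58,.05),(.78,.16),.085,.125)): print("ball",len(q),q.mean(0),q.max(0),q.min(0))
for q in clusters(sel(P,m,(.35,-.25),(.55,.08),.082,.098)): print("mod",len(q),axis(q),q[:,2].mean())
for p in pins(P,m): print(p)
print(robot.sense()["t"])
E
```

```text
False [0.7227 0.0813 0.0981]
True
[0.6473 0.0806 0.0969] [2.6192 0.0973 1.3732] 7.4167
ball 450 [0.6223 0.0795 0.1029] [0.6361 0.0933 0.1086] [0.6109 0.0686 0.0907]
mod 777 (array([ 0.4536, -0.1457]), 0.04472952270507812, 0.02482106399536133, np.float64(0.45996264121939623)) 0.09062977688879564
mod 851 (array([ 0.4367, -0.0064]), 0.04427004623413086, 0.025850917816162108, np.float64(0.33251506988283674)) 0.09076042074664187
{'grip': array([0.3994, 0.156 ]), 'yaw': np.float64(-0.38297714543587746), 'L': 0.1436118469238281, 'est': array([-0.0473, -0.0488])}
{'grip': array([0.3888, 0.2483]), 'yaw': np.float64(0.3944377114108316), 'L': 0.14451693725585937, 'est': array([-0.045 , -0.0459])}
{'grip': array([0.4219, 0.3552]), 'yaw': np.float64(0.1267071768692554), 'L': 0.1432407989501953, 'est': array([-0.0451, -0.0467])}
10.375
```

The lever is off: ball at x = 0.623 against an expected 0.6245. Next is module A into bay_2.

```bash
cat > act.py <<'E'
import numpy as np
from vis import *
from plant import robot
np.set_printoptions(precision=4,suppress=True)
PI=np.pi; BX=0.6555; BY={1:-0.181,2:-0.0963,3:-0.0116}
def rpt(s):
    q=robot.sense(); print(s,"tcp",q["tcp_pos"],"F",q["wrist_force"],"op %.3f gf %.1f t %.1f"%(q["opening"],q["gripper_force"],q["t"])); return q
def pick_module(xy,yaw):
    robot.grip(0.75)
    robot.goto([*xy,0.16],[PI,0,yaw]); print(robot.move_straight([*xy,0.0785],vel=.1,contact_N=8))
    robot.grip(0.0,80); rpt("gripped")
    robot.move_straight([*xy,0.2]); rpt("lifted")
def insert(b,yaw=0,dx=0,dy=0):
    x,y=BX+dx,BY[b]+dy
    robot.goto([x,y,0.2],[PI,0,yaw]); rpt("above")
    robot.move_straight([x,y,0.132],vel=.12)
    c=robot.move_straight([x,y,0.0805],vel=.03,contact_N=25); print("contact",c); return rpt("down")
E
python3 - <<'E'
from act import *
pick_module([.4365,-.0064],.345)
insert(2)
look(robot,"s1","side"); look(robot,"w3")
E
```

```text
False
gripped tcp [ 0.4368 -0.0064  0.0791] F [-1.1374 -0.5144  6.0531] op 0.264 gf 78.4 t 13.0
lifted tcp [ 0.4357 -0.0065  0.1991] F [ 0.4772 -0.0297 -1.3368] op 0.269 gf 78.4 t 13.9
above tcp [ 0.6543 -0.0949  0.1993] F [-0.9589  0.611  -2.4798] op 0.267 gf 78.5 t 14.9
contact False
down tcp [ 0.6555 -0.0961  0.083 ] F [-5.0177  0.4589 10.7547] op 0.262 gf 80.3 t 17.4
```

```bash
python3 - <<'E'
from act import *
f=np.load("pics/s1.npz"); a=f["image"][140:300,230:430]; w=np.load("pics/w3.npz")["image"]
cv2.imwrite("pics/c1.png",np.hstack([cv2.resize(a,(500,400)),cv2.resize(w[0:480,160:500],(283,400))])[...,::-1])
E
```

```text
(no output)
```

View pics/c1.png

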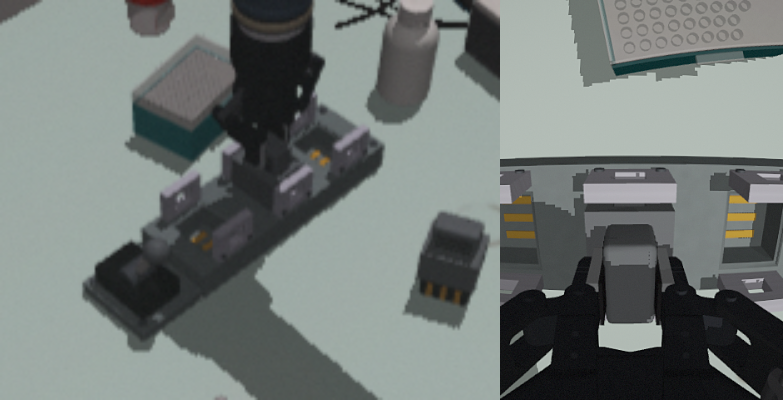

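Module A sits between bay_2's brackets with its body on the block. I'll release it and put module B in bay_1.

```bash
python3 - <<'E'
from act import *
robot.grip(0.5); robot.move_straight([BX,BY[2],0.2])
pick_module([.4538,-.1458],.44)
q=insert(1)
if abs(q["tcp_pos"][2]-.083)<.002:
    robot.grip(0.5); robot.move_straight([BX,BY[1],0.2]); robot.grip(1.0)
    robot.goto([.50,-.05,.34],[PI,0,0]); rpt("view")
    f=look(robot,"w4"); P,m=wcloud(f)
    for q in clusters(sel(P,m,(.6,-.25),(.71,.05),.085,.105)): print("mod",len(q),axis(q),q[:,2].mean())
    for q in clusters(sel(P,m,(.55,-.3),(.71,.07),.062,.073),.006): print("brk",len(q),axis(q)[0],q.mean(0))
    for p in pins(P,m): print(p)
    P,m=cloud(look(robot,"s2","side"))
    for p in pins(P,m): print("side",p)
E
```

```text
False
gripped tcp [ 0.4544 -0.146   0.0792] F [-1.2057  0.0642  6.0063] op 0.265 gf 79.3 t 21.4
lifted tcp [ 0.4529 -0.1457  0.199 ] F [ 0.0674  0.4349 -1.9079] op 0.262 gf 78.4 t 22.4
above tcp [ 0.6542 -0.1805  0.1988] F [-0.5116 -0.1869 -1.8748] op 0.265 gf 78.3 t 23.2
contact False
down tcp [ 0.6555 -0.181   0.0832] F [-6.6241 -0.6816 11.0491] op 0.265 gf 80.2 t 25.8
view tcp [ 0.5004 -0.0513  0.3395] F [-0.0966 -0.1628 -0.3668] op 0.998 gf 0.0 t 28.6
mod 1043 (array([ 0.6548, -0.0956]), 0.044384822845458985, 0.024786609649658203, np.float64(-0.0010887002536241752)) 0.09477314713774823
mod 978 (array([ 0.6547, -0.1805]), 0.04452310562133789, 0.025313636779785157, np.float64(-0.011829228929913782)) 0.09449616841134503
brk 419 [ 0.6918 -0.0119] [ 0.6917 -0.0124  0.0671]
brk 1907 [ 0.6553 -0.096 ] [ 0.653  -0.0946  0.0674]
brk 1613 [ 0.6553 -0.1811] [ 0.6517 -0.1761  0.0673]
brk 409 [ 0.6184 -0.0118] [ 0.6184 -0.0123  0.0675]
{'grip': array([0.4   , 0.1554]), 'yaw': np.float64(-0.38162736379049617), 'L': 0.14561161804199219, 'est': array([-0.0481, -0.0485])}
{'grip': array([0.3896, 0.248 ]), 'yaw': np.float64(0.39627421086099657), 'L': 0.14602938842773439, 'est': array([-0.0448, -0.0444])}
{'grip': array([0.4227, 0.3551]), 'yaw': np.float64(0.12441387384580473), 'L': 0.14454161071777344, 'est': array([-0.0457, -0.0466])}
side {'grip': array([0.3961, 0.1619]), 'yaw': np.float64(-0.38106953450030384), 'L': 0.1489530487060547, 'est': array([-0.0441, -0.0412])}
side {'grip': array([0.3825, 0.2542]), 'yaw': np.float64(0.38834772795792527), 'L': 0.15089437866210936, 'est': array([-0.0478, -0.0429])}
side {'grip': array([0.4173, 0.3625]), 'yaw': np.float64(0.11675174519988174), 'L': 0.14926455688476561, 'est': array([-0.0451, -0.041 ])}
```

View pics/w4.png

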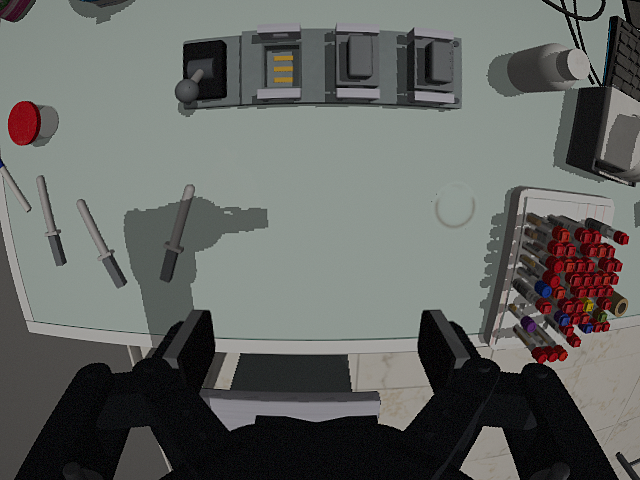

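Both modules are home: tops at about 0.095, yaw near 0, centred between the brackets. The bench holds no third module. Next I'll grasp the first pin, bring it in front of bay_2 and check how it is held.

```bash
cat >> act.py <<'E'
def pick_pin(p,zg=.0135):
    xy,yaw=p["grip"],p["yaw"]
    robot.grip(0.5); robot.goto([*xy,0.12],[PI,0,yaw])
    print(robot.move_straight([*xy,zg],vel=.1,contact_N=8)); rpt("at pin")
    robot.grip(0.0,80); q=rpt("gripped"); robot.move_straight([*xy,0.16]); rpt("lifted")
    return q["tcp_pos"][2]-.007      # TCP height above pin axis
def approach(b,h,gx=.475):
    robot.goto([gx,BY[b],.16],[PI,0,0]); robot.move_straight([gx,BY[b],.05+h],vel=.12); rpt("approach")
def check(name,b,gx=.475):
    f=look(robot,name); P,m=wcloud(f)
    q=sel(P,m,(gx+.035,BY[b]-.03),(gx+.135,BY[b]+.03),.030,.075)
    if len(q)<20: print("no shaft",len(q)); return
    for a in np.arange(gx+.04,gx+.13,.015):
        k=q[(q[:,0]>a)&(q[:,0]<a+.015)]
        if len(k)>5: print("x %.3f y %.4f ztop %.4f w %.4f n %d"%(a+.0075,(k[:,1].max()+k[:,1].min())/2,np.percentile(k[:,2],95),np.ptp(k[:,1]),len(k)))
    print("nose x",q[:,0].max())
E
python3 - <<'E'
from act import *
h=pick_pin(dict(grip=np.array([.4000,.1556]),yaw=-.3815)); print("h",h)
approach(2,h); check("w5",2); look(robot,"s3","side")
f=np.load("pics/s3.npz"); a=f["image"][140:340,230:480]; w=np.load("pics/w5.npz")["image"]
cv2.imwrite("pics/c2.png",np.hstack([cv2.resize(a,(375,300)),cv2.resize(w,(400,300))])[...,::-1])
E
```

```text
False
at pin tcp [0.4004 0.1558 0.0139] F [-0.1682 -0.1153 -0.491 ] op 0.501 gf 0.0 t 31.6
gripped tcp [0.4004 0.1557 0.0143] F [-0.5312 -1.1114  6.2597] op 0.161 gf 78.6 t 32.0
lifted tcp [0.3994 0.1553 0.1592] F [-0.8428 -0.1006 -1.7602] op 0.158 gf 78.2 t 33.1
h 0.007252715942895984
approach tcp [ 0.4756 -0.0962  0.0578] F [ 0.5265 -0.4226 -1.7243] op 0.159 gf 78.2 t 35.1
x 0.522 y -0.0958 ztop 0.0575 w 0.0139 n 1447
x 0.537 y -0.0956 ztop 0.0576 w 0.0139 n 1507
x 0.552 y -0.0959 ztop 0.0575 w 0.0141 n 1573
x 0.568 y -0.0958 ztop 0.0575 w 0.0139 n 1567
x 0.583 y -0.0959 ztop 0.0576 w 0.0139 n 1518
x 0.598 y -0.0957 ztop 0.0570 w 0.0128 n 256
nose x 0.6099941205971748
```

View pics/c2.png

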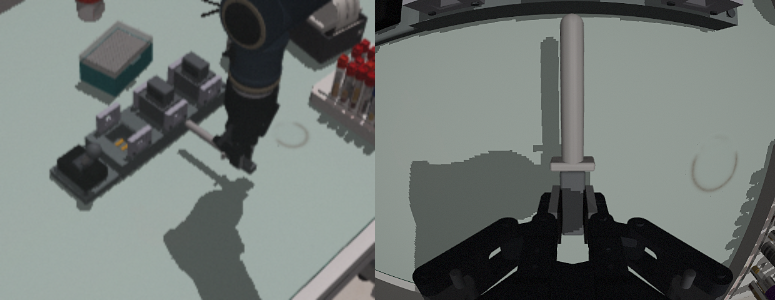

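The pin is held straight at y = -0.0958, level along its length. I'll insert it.

```bash
cat >> act.py <<'E'
def push_pin(b,h,dz=-.001,dy=0):
    y=BY[b]+dy; z=.05+h+dz
    robot.move_straight([.475,y,z],vel=.05)
    c=robot.move_straight([.5885,y,z],vel=.04,contact_N=20); print("contact",c); return rpt("pushed")
def release_pin(b):
    p=robot.sense()["tcp_pos"]; robot.grip(0.4); robot.move_straight([p[0],p[1],.16]); rpt("released")
E
python3 - <<'E'
from act import *
push_pin(2,.00725); look(robot,"w6")
E
```

```text
contact False
pushed tcp [ 0.5838 -0.0963  0.0557] F [-10.8259   0.8735   7.6661] op 0.160 gf 79.2 t 38.5
```

View pics/w6.png

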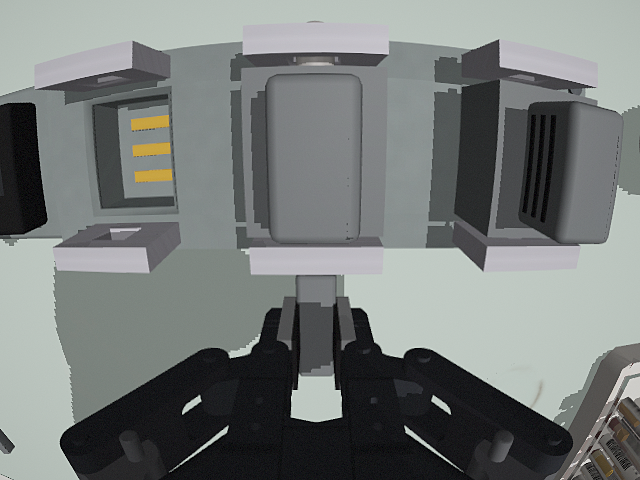

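The nose has come out behind the rear bracket at (315,22), and the collar appears to be at the front plate. I'll push a little harder to confirm it is seated.

```bash
python3 - <<'E'
from act import *
print(robot.move_straight([.597,BY[2],.0568],vel=.04,contact_N=25)); rpt("push2")
release_pin(2); robot.move_straight([.50,BY[2],.25]); robot.grip(1.0)
robot.goto([.47,.05,.34],[PI,0,0])
f=look(robot,"w7"); P,m=wcloud(f)
q=sel(P,m,(.52,BY[2]-.03),(.612,BY[2]+.03),.03,.07); print("pin",len(q),q.min(0),q.max(0),np.percentile(q[:,2],90))
g=q[abs(q[:,1]-q[:,1].mean())>.0105]; print("collar x",g[:,0].min(),g[:,0].max(),len(g))
q=sel(P,m,(.696,BY[2]-.03),(.73,BY[2]+.03),.03,.07); print("nose",len(q),q.max(0) if len(q) else 0)
for p in pins(P,m): print(p)
look(robot,"s4","side")
E
```

```text
True
push2 tcp [ 0.5839 -0.0963  0.0556] F [-2.7425  0.0865  6.4355] op 0.162 gf 79.1 t 38.8
released tcp [ 0.5831 -0.0962  0.1591] F [-0.2791  0.2806  0.3492] op 0.403 gf 0.0 t 40.0
pin 818 [ 0.5568 -0.1262  0.0301] [ 0.612  -0.067   0.0574] 0.05601669070983424
collar x 0.6069093911030138 0.6119934431604853 78
nose 80 [ 0.7008 -0.0668  0.0696]
{'grip': array([0.3887, 0.2489]), 'yaw': np.float64(0.390964207660049), 'L': 0.145096923828125, 'est': array([-0.0447, -0.0449])}
{'grip': array([0.4222, 0.3557]), 'yaw': np.float64(0.12344420819905241), 'L': 0.14457769775390625, 'est': array([-0.0448, -0.0458])}
```

Pin 1's collar is against the bracket: collar front at 0.607 and grip rear at 0.5568, both as expected. Next is pin 2 into bay_1.

```bash
python3 - <<'E'
from act import *
h=pick_pin(dict(grip=np.array([.3890,.2485]),yaw=.393)); print("h",h)
approach(1,h); check("w8",1)
E
```

```text
False
at pin tcp [0.3894 0.2488 0.014 ] F [-0.0908  0.1903  0.6697] op 0.501 gf 0.0 t 45.2
gripped tcp [0.3893 0.2488 0.0143] F [-0.9096 -0.7326  5.2297] op 0.159 gf 78.2 t 45.6
lifted tcp [0.3884 0.248  0.1592] F [ 0.3222  0.7378 -0.1932] op 0.159 gf 77.8 t 46.7
h 0.007326832318948428
approach tcp [ 0.4756 -0.1811  0.0579] F [-0.0313  0.1209 -0.9958] op 0.157 gf 77.8 t 49.3
x 0.522 y -0.1800 ztop 0.0575 w 0.0137 n 1418
x 0.537 y -0.1798 ztop 0.0575 w 0.0139 n 1533
x 0.552 y -0.1796 ztop 0.0576 w 0.0140 n 1573
x 0.568 y -0.1793 ztop 0.0576 w 0.0138 n 1564
x 0.583 y -0.1793 ztop 0.0576 w 0.0139 n 1525
x 0.598 y -0.1789 ztop 0.0570 w 0.0132 n 316
nose x 0.6099573060835468
```

The pin sits 0.014 rad skewed in the hand, so I'll turn the tool to cancel it and then push.

```bash
python3 - <<'E'
from act import *
robot.move_straight([.475,BY[1],.0563],attitude=[PI,0,-.014],vel=.05); check("w9",1)
push_pin(1,.0073); robot.sleep(.2); rpt("hold")
q=robot.sense()["tcp_pos"]
print(robot.move_straight([q[0]+.012,BY[1],.0563],vel=.04,contact_N=25)); rpt("push2")
look(robot,"w10")
E
```

```text
x 0.522 y -0.1807 ztop 0.0562 w 0.0136 n 1423
x 0.537 y -0.1808 ztop 0.0563 w 0.0138 n 1529
x 0.552 y -0.1808 ztop 0.0563 w 0.0141 n 1576
x 0.568 y -0.1808 ztop 0.0563 w 0.0139 n 1566
x 0.583 y -0.1809 ztop 0.0563 w 0.0141 n 1521
x 0.598 y -0.1807 ztop 0.0557 w 0.0131 n 272
nose x 0.609917315240145
contact False
pushed tcp [ 0.5833 -0.181   0.0558] F [-10.7958   1.3417   8.489 ] op 0.158 gf 78.8 t 52.9
hold tcp [ 0.5833 -0.181   0.0558] F [-11.367    0.889    6.5725] op 0.158 gf 78.8 t 53.1
False
push2 tcp [ 0.584  -0.1807  0.0553] F [-25.3968   1.6831  20.4348] op 0.161 gf 80.8 t 53.4
```

```bash
python3 - <<'E'
from act import *
release_pin(1); robot.move_straight([.48,BY[1],.25]); robot.grip(0.0)
robot.goto([.47,-.13,.27],[PI,0,0])
f=look(robot,"w11"); P,m=wcloud(f)
for b in(1,2):
    q=sel(P,m,(.52,BY[b]-.02),(.612,BY[b]+.02),.035,.06); g=q[(abs(q[:,1]-BY[b])>.0105)]
    print(b,"grip rear",q[:,0].min(),"collar",g[:,0].min(),g[:,0].max(),len(g))
for q in clusters(sel(P,m,(.6,-.25),(.71,.05),.085,.105)): print("mod",len(q),axis(q),q[:,2].mean())
w=cv2.resize(f["image"][0:300,130:530],(533,400)); a=look(robot,"s5","side")["image"][140:300,240:400]
cv2.imwrite("pics/c3.png",np.hstack([w,cv2.resize(a,(266,400))])[...,::-1])
E
```

```text
released tcp [ 0.5834 -0.1806  0.1592] F [ 0.369  -0.2765  0.3328] op 0.399 gf 0.0 t 54.6
1 grip rear 0.5579951858615898 collar 0.6070654508623888 0.6118621974900991 45
2 grip rear 0.5582935839118898 collar 0.6069750495572457 0.6117858007600303 50
mod 995 (array([ 0.6473, -0.0964]), 0.029749515533447266, 0.025261913299560547, np.float64(0.008446904594147986)) 0.0944612453123426
mod 1048 (array([ 0.6482, -0.1806]), 0.031696161270141604, 0.025046897888183595, np.float64(-0.037309022659247404)) 0.09448447443740912
```

View pics/c3.png

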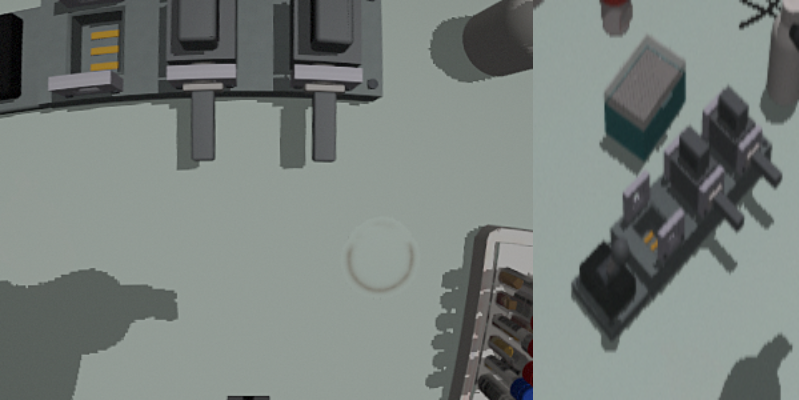

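Both pins are home, with their collars on the front brackets at (205,85) and (327,85). Now I'll switch the lever on.

```bash
python3 - <<'E'
from act import *
D=[PI,0,0]; y=.081
robot.goto([.585,y,.20],D)
print(robot.move_straight([.585,y,.097],contact_N=8,vel=.12)); rpt("front")
print(robot.move_straight([.674,y,.097],contact_N=15,vel=.06)); q=rpt("pushed")
robot.move_straight([q["tcp_pos"][0]-.012,y,.097]); robot.move_straight([.62,y,.22])
robot.goto([.47,-.03,.36],D); f=look(robot,"w12"); P,m=wcloud(f)
for q in clusters(sel(P,m,(.58,.05),(.78,.16),.085,.125)): print("ball",q.mean(0),q.max(0),q.min(0))
cv2.imwrite("pics/s6.png",look(robot,"s6","side")["image"][...,::-1]); rpt("end")
E
```

```text
False
front tcp [0.5856 0.0811 0.0978] F [ 0.4355 -0.3533  0.453 ] op -0.004 gf 0.0 t 58.5
True
pushed tcp [0.662  0.0809 0.0955] F [-0.7004 -0.2848  1.0484] op 0.003 gf 0.3 t 59.8
ball [0.6832 0.0792 0.1024] [0.6963 0.0933 0.1085] [0.6736 0.0681 0.0851]
end tcp [ 0.4705 -0.0293  0.3587] F [-0.0195  0.2889 -0.0436] op 0.001 gf 0.0 t 62.0
```

View pics/w12.png

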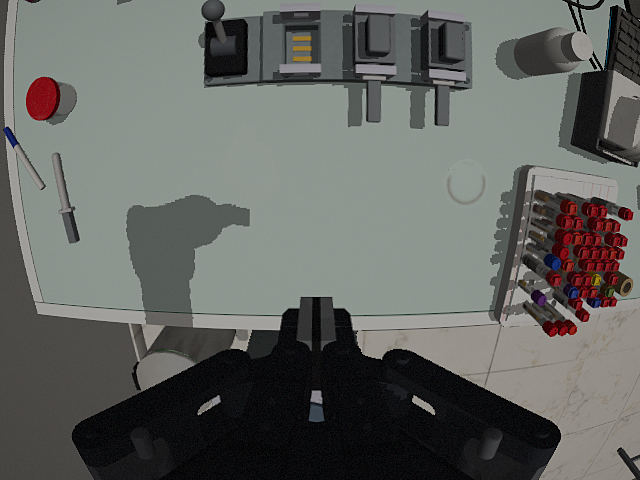

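Only the spare pin is left lying, nothing else has been disturbed, and the lever ball at (213,10) is over to the far side. One firmer push will make sure it is against its stop, then I'll hand in.

```bash
python3 - <<'E'
from act import *
D=[PI,0,0]; y=.081
robot.goto([.63,y,.20],D); robot.move_straight([.63,y,.097],vel=.12)
print(robot.move_straight([.678,y,.097],contact_N=25,vel=.04)); q=rpt("pushed")
robot.move_straight([q["tcp_pos"][0]-.015,y,.097],vel=.08); robot.move_straight([.62,y,.22])
robot.goto([.47,-.03,.36],D); f=look(robot,"w13"); P,m=wcloud(f)
for q in clusters(sel(P,m,(.58,.05),(.78,.16),.085,.125)): print("ball",q.mean(0),q.max(0),q.min(0))
for q in clusters(sel(P,m,(.6,-.25),(.71,.05),.085,.105)): print("mod",axis(q)[0],q[:,2].mean())
robot.sleep(.5); print(robot.close_job())
E
```

```text
True
pushed tcp [0.662  0.0812 0.0959] F [-0.7059  0.4666  0.5527] op 0.002 gf 0.7 t 64.9
ball [0.6833 0.0793 0.1026] [0.6964 0.0935 0.1095] [0.6734 0.0681 0.0907]
mod [ 0.6546 -0.0957] 0.09475014566414713
mod [ 0.6547 -0.1803] 0.09434361988591779
the job is handed in; nothing more can be done
None
```

I switched the base off, plugged both modules fully home (in bay_2 and bay_1) and locked each with a pin, then switched the base back on; I handed in the job at about 67 s without seeing a verdict.

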